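# Shut the open fittings drawer to free its interlocked neighbour

### The arm

A 6-joint arm with a two-finger parallel gripper is mounted at the origin on a cart in front of the work surface, level with it; the furniture and walls round the work are solid. World frame = base frame: x ahead of the robot, y to its left, z up, the work surface at z = 0. Lengths are in m, angles in rad, forces in N, time in s.
With the tool pointing down it reaches from about 0.275 to 0.75 m from the base axis. Payload 10.2 kg.
Tool frame: the origin (TCP) lies at the very end of the fingers, on their centre line; the grasp point (between the pads) lies 19 mm behind it; z points along the fingers, y is the direction in which the jaws open and shut (so a half turn about z gives the same grasp; the last joint's range is limited). The gripper opens to 88 mm and grips with 3 to 60 N. Pads are 18 mm wide; open, the fingers measure 123 mm over their backs; the gripper's body (75 mm by 187 mm) begins 45 mm behind the grasp point.
Start: joints at [1.059, 0.313, 1.498, -0, 1.331, -0.223], TCP at [0.15, 0.503, 0.239] pointing down, gripper open.
Joint ranges: [-2.94, 2.94], [-0.97, 2.17], [0.19, 2.56], [-1.23, 4.37], [0.02, 3.11], [-2.88, 2.88]. Speed limits (rad/s): [2.39, 2.39, 3.01, 3.14, 3.14, 3.14].

### API

Orientations are given as [roll, pitch, yaw] about the fixed x, y, z axes, in that order (R = Rz(yaw) Ry(pitch) Rx(roll)).
In Python, from rig import state, capture, camera_model, sign_off gives the robot as it stands.
- The arm moves only by the tool carry_out, never from a script. Its argument "plan" is text: rows parted by semicolons, each of 7 numbers parted by spaces: the shift along the tool's x, y, z in units of 10 cm (1.0 is 10 cm), then the turn, a rotation vector about the tool's x, y, z in units of 4 degrees (1.0 is 4 degrees), then the closure, from 0 (fully open) to 1 (shut). In form: x y z wx wy wz fingers; .... A call has 1 to 20 rows; each row shifts and turns the commanded pose from where the row before left it, along the tool's axes as they then stand; what a row does not reach is not made up. A row lasts 1/10 s, in which the tool goes at most 50 mm and 8.59 degrees, less where a joint would pass 70% of its speed; a pose out of reach is approached as far as the arm can. A call with a number of a shift or a turn outside -1 to 1 is refused whole. A call with a gripper value outside its range is refused whole. The fingers move at their own pace and stop on an object; "force" is the grip in N (left out, the last holds). Time passes only in rows, so rows that do not move let the fingers close. It gives the time, the measured TCP pose, the force and the opening at its end, in the units of the state.
- state(): the state, without advancing time (a new reading comes with each control period).
- capture(name): name is "scene" or "side" or "wrist"; returns the picture (480x640x3 uint8, red, green, blue); there is no depth.
- camera_model(name): a dict with "fx", "fy", "cx", "cy" (pixels), "eye" and "rotation" of the camera in the world; the wrist camera has in their place "tool_from_camera" (4x4, takes a point from camera to tool coordinates, whose origin is the TCP and whose axes are the flange's). Camera axes: x right, y down, z forward; pixel columns grow to the right and rows downward; lengths in m; the calibration is good to about 2 mm. A picture is of the moment at which its call begins: read the wrist's pose just before it. camera_model takes no time and is no camera call.
- sign_off(): hands the job in, once; it reports no verdict.
The state is a dict: "t": time; "joint_positions": joint angles; "qd": joint speeds; "joint_efforts": joint torques, N m; "tcp_pos": TCP position; "eef_rot": TCP orientation; "contact_force": force on the tool from outside, world axes, zero at the start; "moment": the same for the moment, N m; "grip_width": finger opening in m.
Only numpy, scipy, OpenCV 4.12 (cv2) and the standard library are available. Lean on these libraries where they do the work, as an engineer would, in place of code of your own. Each camera call takes 0.05 s, during which the arm holds its last target.

### The job

One of the two drawers of the small fittings chest on the bench has been left open, and the chest's interlock lets only one drawer out at a time. Shut that drawer fully, then pull the other drawer out to its stop so that its fittings can be reached. Do not force the locked drawer, and leave the things standing about as they are.

Things in the scene. Friction and masses are not known exactly. Their poses are not given: they have to be found in the camera images.
- chest: grey steel chest, 130 deep x 200 wide x 60 high, fixed on the bench, two equal drawers side by side, centre lines 45 mm left and right of its middle (which is on which side varies). Origin: centre of its underside; front plane 65 mm out along its own -x. Interlock inside: while one drawer is more than about 5 mm out the other stops after 5 mm of travel; with both shut either is free
- drawer_a (a joint): travel of the drawer that starts open (by 40 to 60 mm), in m: 0 = fully shut (front flush with the other), 0.07 = pulled out to its stop; the drawer slides along -x of its pull, with about 1 N of friction, and stays where it is left
- drawer_b (a joint): travel of the drawer that starts shut, in m: 0 = fully shut (front flush with the other), 0.07 = pulled out to its stop; the drawer slides along -x of its pull, with about 1 N of friction, and stays where it is left
- drawer_a_pull (a point): pull of the drawer that starts open: upright round steel post, 14 mm thick, its axis 35 mm in front of the middle of the drawer front on a short arm; top 108 mm above the bench, 48 mm above the chest's top. This point is on its axis, 85 mm above the bench, where it can be gripped from any side. x points into the chest (shutting), y left along the front, z up. It moves with the drawer
- drawer_b_pull (a point): pull of the drawer that starts shut: upright round steel post, 14 mm thick, its axis 35 mm in front of the middle of the drawer front on a short arm; top 108 mm above the bench, 48 mm above the chest's top. This point is on its axis, 85 mm above the bench, where it can be gripped from any side. x points into the chest (shutting), y left along the front, z up. It moves with the drawer
- timer: bystander: square white countdown timer, 66 x 66 x 18, lying flat; origin at the centre of its underside. It, the cup and the dish stand in front of the tall fixed tube sealer, whose front is at x = 0.52 m, right side at y = -0.21 m, top 0.26 m high: carry the arm round its front, never across it
- cup: bystander: white sample cup with screw lid, 51 across, 64 high, upright; origin at the centre of its underside
- dish: bystander: small lidded petri dish, 62 across, 14 high; origin at the centre of its underside

How it is judged:
By the outcome, as a careful person would: the job done as asked, in the order asked, and still so for the second after the job is handed in, with the robot touching nothing.
It also fails if it takes over 43 s, if anything falls off the work surface, if the arm or the gripper's body presses on something with over 40 N, if the wrist force passes 120 N, or if a joint passes its speed limit or range.

## Working session

There is one attempt and no reset: what is moved stays moved. The work goes in short steps, Python scripts to look and compute and a tool call to move; the robot and the scene stay as the last step left them, time stands still between calls to the robot, and variables do not carry over. Pictures are saved under pics/ and viewed, and the job is handed in when it is done.

Besides the shell and the picture viewer there is one more tool, called after "Emit:" as a command line: name --argument value ..., lists and objects as JSON in quotes. carry_out: Moves the arm, as the interface text tells. Shifts and turns lie within -1 to 1; 1 stands for 10 cm of shift or 4 degrees of turn. Its arguments: {"type":"object","properties":{"plan":{"type":"string"},"force":{"type":"number"}},"required":["plan"]}

```bash
mkdir -p pics; python3 - <<'E'
from rig import *
import cv2
s=state()
print(s)
for n in ("scene","side","wrist"):
    im=capture(n); cv2.imwrite(f"pics/{n}0.png",im[:,:,::-1]); print(n,camera_model(n))
E
```

```text
{'t': 0.0, 'joint_positions': array([ 1.05859776e+00,  3.13424398e-01,  1.49841301e+00,  1.50688176e-05,
        1.33098899e+00, -2.23435692e-01]), 'qd': array([ 1.22390975e-03, -2.73101270e-03,  5.31698449e-04,  1.36725316e-03,
       -7.65463243e-05,  1.08292276e-03]), 'joint_efforts': array([ 4.68754606e-04, -4.02208757e+01, -2.52264279e+01,  6.94426568e-02,
        3.52886785e-02, -7.14228668e-05]), 'tcp_pos': array([0.14940982, 0.50304457, 0.23818323]), 'eef_rot': array([-3.14039281e+00, -2.87645288e-04,  2.85282602e+00]), 'contact_force': array([-0.35177983,  0.05733065,  0.38201534]), 'moment': array([ 0.06186882,  0.01646612, -0.00404076]), 'grip_width': 0.08845174866233267}
scene {'fx': 520.0264714697257, 'fy': 520.0264714697257, 'cx': 310.4346642185146, 'cy': 231.0254014190499, 'eye': array([0.06576616, 0.24543211, 0.80458462]), 'rotation': array([-2.42925211, -0.00385572, -2.27445844])}
side {'fx': 586.6951367523017, 'fy': 586.6951367523017, 'cx': 320.053478382254, 'cy': 234.66295654914475, 'eye': array([0.08688029, 0.13587183, 0.93885381]), 'rotation': array([-2.57118818,  0.01322442, -2.17036323])}
wrist {'fx': 412.2735383611995, 'fy': 412.2735383611995, 'cx': 309.30734370217147, 'cy': 236.61242443056625, 'tool_from_camera': array([[ 1.20562390e-03, -9.49649477e-01, -3.13312013e-01,
         8.21137378e-02],
       [ 9.99998184e-01,  6.82561934e-04,  1.77914380e-03,
         1.13025257e-03],
       [-1.47570812e-03, -3.13313589e-01,  9.49648576e-01,
        -1.46058719e-01],
       [ 0.00000000e+00,  0.00000000e+00,  0.00000000e+00,
         1.00000000e+00]])}
```

View pics/scene0.png

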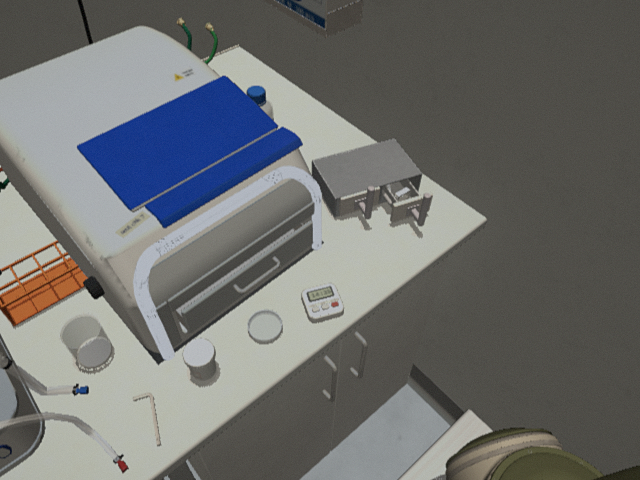

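View pics/side0.png

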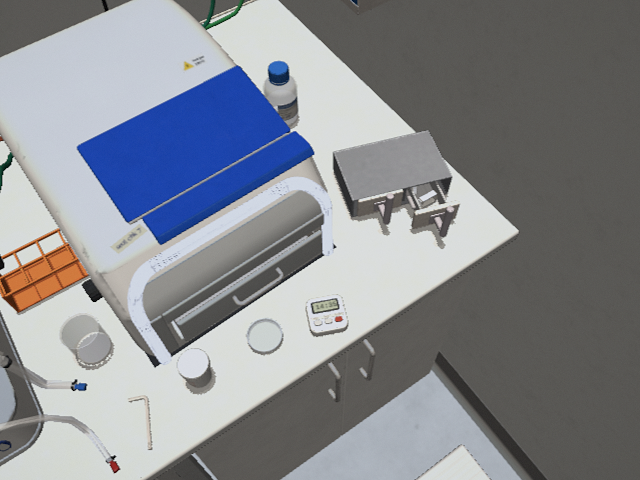

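View pics/wrist0.png

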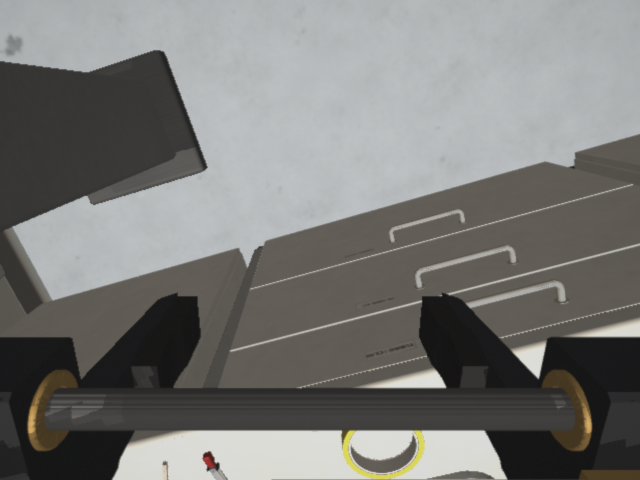

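The drawer on the right stands open: its post is at about (427,205) in scene and (447,215) in side. The left drawer is shut, with its post at about (370,200). I'll zoom in.

```bash
python3 - <<'E'
import cv2,numpy as np
a=cv2.imread("pics/scene0.png")[130:250,300:460];b=cv2.imread("pics/side0.png")[120:250,320:480]
a=cv2.resize(a,(800,600),interpolation=2);b=cv2.resize(b,None,fx=4.6,fy=4.6,interpolation=2)
cv2.imwrite("pics/a1.png",a);cv2.imwrite("pics/b1.png",b)
E
```

```text
(no output)
```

View pics/a1.png

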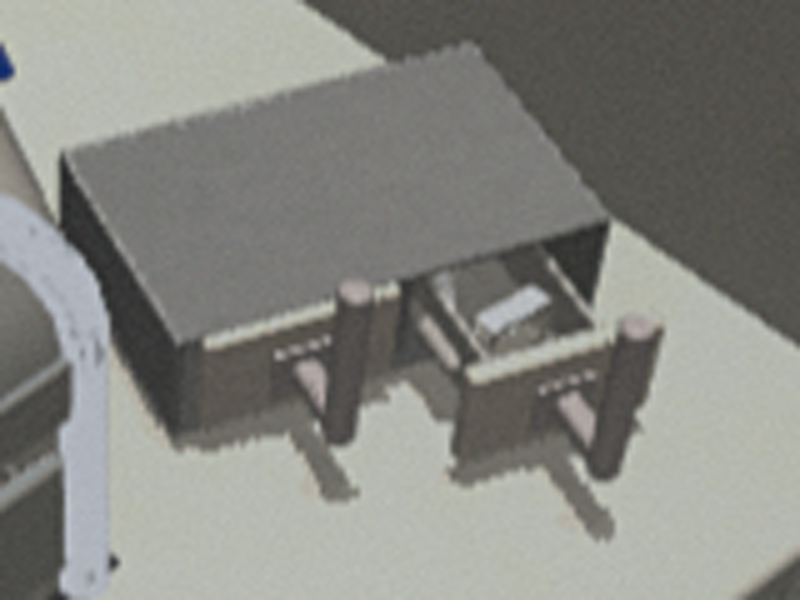

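View pics/b1.png

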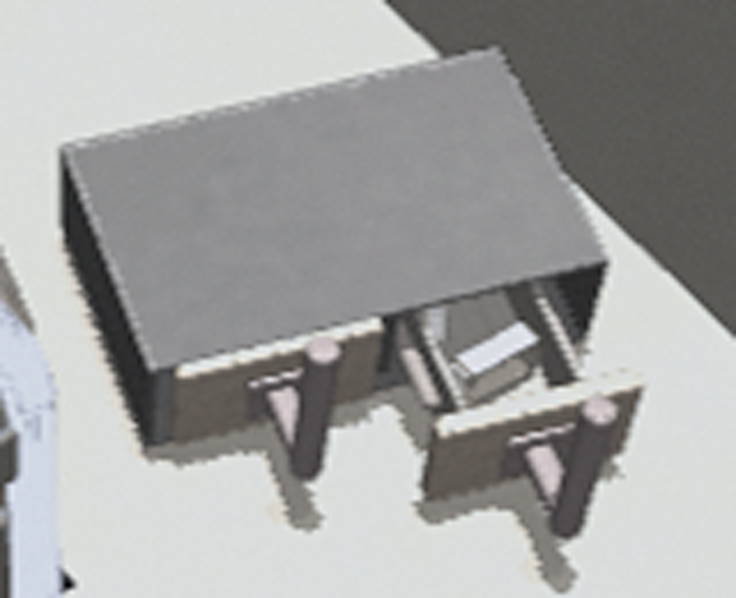

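```bash
cat > h.py <<'E'
from rig import *
import numpy as np, cv2
from scipy.spatial.transform import Rotation as Ro
def cast(n,uv,z,T=None):
    m=camera_model(n)
    if 'eye' in m: R=Ro.from_euler('xyz',m['rotation']).as_matrix();e=m['eye']
    else:
        s=T; Rt=Ro.from_euler('xyz',s['eef_rot']).as_matrix(); M=m['tool_from_camera']
        R=Rt@M[:3,:3]; e=s['tcp_pos']+Rt@M[:3,3]
    d=R@np.array([(uv[0]-m['cx'])/m['fx'],(uv[1]-m['cy'])/m['fy'],1])
    return e+d*(z-e[2])/d[2]
E
python3 - <<'E'
from h import *
np.set_printoptions(precision=4,suppress=True)
P={'scene':[(370.6,188.6),(428.2,195.6),(337,198),(421.4,174.4),(394,139),(313,160.6)],'side':[(390.2,196.1),(450.2,208.7),(354.1,199.8),(452,177),(428,130.9),(333.5,152.2)]}
L=[]
for n in P:
    Q=[cast(n,p,.108 if i<2 else .06) for i,p in enumerate(P[n])]
    Q=np.array(Q);L.append(Q);print(n);print(Q)
    FL,FR,BR,BL=Q[2:]
    for v in (FL-FR,BL-BR,BL-FL,BR-FR): print(np.linalg.norm(v),np.degrees(np.arctan2(v[1],v[0])))
    c=Q[2:].mean(0); print('c',c)
    yaw=np.degrees(np.arctan2(*(BL-FL+BR-FR)[[1,0]])); 
    for w in (-90,): pass
    for p in Q[:2]:
        r=Ro.from_euler('z',-np.arctan2((BR-FR+BL-FL)[1],(BR-FR+BL-FL)[0])).apply(p-c); print('local',r)
E
```

```text
scene
[[ 0.5303 -0.3026  0.108 ]
 [ 0.447  -0.3724  0.108 ]
 [ 0.5865 -0.27    0.06  ]
 [ 0.524  -0.4514  0.06  ]
 [ 0.6411 -0.4915  0.06  ]
 [ 0.7027 -0.306   0.06  ]]
0.1919006333369266 70.9658823556973
0.19545821410786543 71.62500287191781
0.12158270291932607 -17.22103425126847
0.1237706698034908 -18.89426658887366
c [ 0.6136 -0.3797  0.06  ]
local [-0.1031  0.0475  0.048 ]
local [-0.1606 -0.0447  0.048 ]
side
[[ 0.5292 -0.3021  0.108 ]
 [ 0.4488 -0.3703  0.108 ]
 [ 0.5862 -0.2676  0.06  ]
 [ 0.5233 -0.4509  0.06  ]
 [ 0.6392 -0.4892  0.06  ]
 [ 0.7021 -0.3024  0.06  ]]
0.19375758864659878 71.06095363227962
0.19713995172162516 71.39518183170975
0.12101083948131179 -16.72313726760216
0.122077257151002 -18.328935705647268
c [ 0.6127 -0.3775  0.06  ]
local [-0.1023  0.0467  0.048 ]
local [-0.1585 -0.0424  0.048 ]
```

The views agree to about 2 mm. The chest yaw is about -18.5°, pull A is at about (0.448, -0.371) and is about 57 mm out, and pull B is at about (0.530, -0.302). I'll travel round the front of the sealer without changing yaw.

Emit:
carry_out --plan "-.1 -.1 0 0 0 0 0; -.2 -.21 0 0 0 0 0; -.2 -.21 0 0 0 0 0; -.2 -.21 0 0 0 0 0; -.2 -.21 0 0 0 0 0; -.2 -.21 0 0 0 0 0; -.2 -.21 0 0 0 0 0; -.2 -.21 0 0 0 0 0; -.2 -.21 0 0 0 0 0; -.2 -.21 0 0 0 0 0; -.2 -.21 0 0 0 0 0; -.2 -.21 0 0 0 0 0; -.2 -.21 0 0 0 0 0; -.2 -.21 0 0 0 0 0" --force 20

```text
t: 1.55
tcp_pos: [0.3277, 0.1534, 0.2386]
eef_rot: [-3.142, 0.0, 2.853]
contact_force: [1.4, -0.1, 0.2]
grip_width: 0.0879
```

Emit:
carry_out --plan "-.07 -.24 0 0 0 0 0; -.07 -.24 0 0 0 0 0; -.07 -.24 0 0 0 0 0; -.07 -.24 0 0 0 0 0; -.07 -.24 0 0 0 0 0; -.07 -.24 0 0 0 0 0; -.07 -.24 0 0 0 0 0; -.07 -.24 0 0 0 0 0; -.07 -.24 0 0 0 0 0; -.07 -.24 0 0 0 0 0; -.07 -.24 0 0 0 0 0; -.07 -.24 0 0 0 0 0"

```text
t: 2.75
tcp_pos: [0.3254, -0.146, 0.2386]
eef_rot: [-3.141, -0.0, 2.852]
contact_force: [-0.0, -0.5, 0.9]
grip_width: 0.0883
```

Emit:
carry_out --plan "-.15 -.2 0 0 0 0 0; -.15 -.2 0 0 0 0 0; -.15 -.2 0 0 0 0 0; -.15 -.2 0 0 0 0 0; -.15 -.2 0 0 0 0 0; -.15 -.2 0 0 0 0 0; -.15 -.2 0 0 0 0 0; -.15 -.2 0 0 0 0 0; -.15 -.2 0 0 0 0 0; -.15 -.2 0 0 0 0 0; 0 0 0 0 0 1 0; 0 0 0 0 0 1 0; 0 0 0 0 0 1 0; 0 0 0 0 0 1 0"

```text
t: 4.15
tcp_pos: [0.4122, -0.3795, 0.2386]
eef_rot: [3.142, -0.001, 2.57]
contact_force: [0.3, 0.8, -0.8]
grip_width: 0.0884
```

Emit:
carry_out --plan "0 0 0 0 0 1 0; 0 0 0 0 0 1 0; 0 0 0 0 0 1 0; 0 0 0 0 0 1 0; 0 0 0 0 0 1 0; 0 0 0 0 0 1 0; 0 0 0 0 0 1 0; 0 0 0 0 0 1 0; 0 0 0 0 0 1 0; 0 0 0 0 0 1 0; 0 0 0 0 0 1 0; 0 0 0 0 0 1 0; 0 0 0 0 0 1 0; 0 0 0 0 0 1 0; 0 0 0 0 0 1 0; 0 0 0 0 0 1 0; 0 0 0 0 0 1 0; 0 0 0 0 0 1 0; 0 0 0 0 0 1 0; 0 0 0 0 0 1 0"

```text
t: 6.15
tcp_pos: [0.4121, -0.3795, 0.2387]
eef_rot: [-3.141, -0.0, 1.174]
contact_force: [0.6, 0.3, -0.2]
grip_width: 0.0881
```

```bash
python3 - <<'E'
from h import *
s=state(); print(s['joint_positions'],s['tcp_pos'],s['eef_rot'])
E
```

```text
[-9.53170109e-01  3.91128741e-01  1.38837258e+00 -1.77422626e-04
  1.36248778e+00 -5.56458963e-01] [ 0.41213735 -0.37945026  0.23866702] [-3.14116434e+00 -6.20113173e-05  1.17412189e+00]
```

Emit:
carry_out --plan "0 0 0 0 0 1 0; 0 0 0 0 0 1 0; 0 0 0 0 0 1 0; 0 0 0 0 0 1 0; 0 0 0 0 0 1 0; 0 0 0 0 0 1 0; 0 0 0 0 0 1 0; 0 0 0 0 0 1 0; 0 0 0 0 0 1 0; 0 0 0 0 0 1 0; 0 0 0 0 0 1 0; 0 0 0 0 0 1 0; 0 0 0 0 0 1 0; 0 0 0 0 0 1 0; 0 0 0 0 0 1 0; 0 0 0 0 0 1 0; 0 0 0 0 0 1 0; 0 0 0 0 0 1 0; 0 0 0 0 0 1 0; 0 0 0 0 0 1 0"

```text
t: 8.15
tcp_pos: [0.4121, -0.3795, 0.2387]
eef_rot: [-3.141, 0.0, -0.222]
contact_force: [0.8, 0.2, -0.2]
grip_width: 0.0881
```

Emit:
carry_out --plan "0 0 0 0 0 1 0; 0 0 0 0 0 1 0; 0 0 0 0 0 1 0; 0 0 0 0 0 1 0; 0 0 0 0 0 1 0; 0 0 0 0 0 1 0; 0 0 0 0 0 1 0; 0 0 0 0 0 1 0; 0 0 0 0 0 1 0; 0 0 0 0 0 1 0; 0 0 0 0 0 1 0; 0 0 0 0 0 1 0; 0 0 0 0 0 1 0; 0 0 0 0 0 1 0; 0 0 0 0 0 1 0; 0 0 0 0 0 1 0; 0 0 0 0 0 1 0; 0 0 0 0 0 1 0; 0 0 0 0 0 1 0; 0 0 0 0 0 1 0"

```text
t: 10.15
tcp_pos: [0.4121, -0.3794, 0.2387]
eef_rot: [3.141, 0.0, -1.618]
contact_force: [0.5, 0.2, -0.0]
grip_width: 0.0882
```

Emit:
carry_out --plan "0 0 0 0 0 1 0; 0 0 0 0 0 1 0; 0 0 0 0 0 1 0; 0 0 0 0 0 1 0; 0 0 0 0 0 0 0"

```text
t: 10.65
tcp_pos: [0.4123, -0.3794, 0.2387]
eef_rot: [3.141, 0.0, -1.895]
contact_force: [0.9, -0.2, 0.4]
grip_width: 0.0881
```

```bash
python3 - <<'E'
from h import *
s=state(); print(s['t'],s['joint_positions'],s['tcp_pos'],s['eef_rot'])
R=Ro.from_euler('xyz',s['eef_rot']).as_matrix()
print('to A', R.T@(np.array([.448,-.3714,.073])-s['tcp_pos']))
for n in ('scene','wrist','side'):
    cv2.imwrite(f"pics/{n}2.png",capture(n)[:,:,::-1])
E
```

```text
10.65 [-9.52954923e-01  3.91309882e-01  1.38811841e+00 -1.60461742e-04
  1.36256288e+00  2.51327126e+00] [ 0.41226972 -0.37942585  0.23866451] [ 3.14117797e+00  1.07247101e-04 -1.89539668e+00]
to A [-0.01898441 -0.03137339  0.16565355]
```

View pics/wrist2.png

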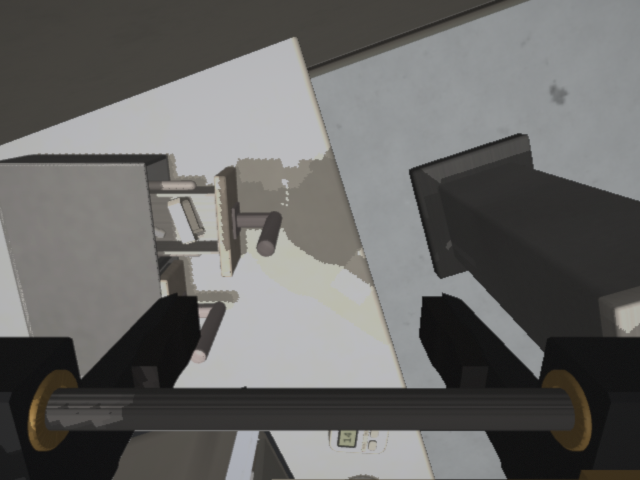

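View pics/scene2.png

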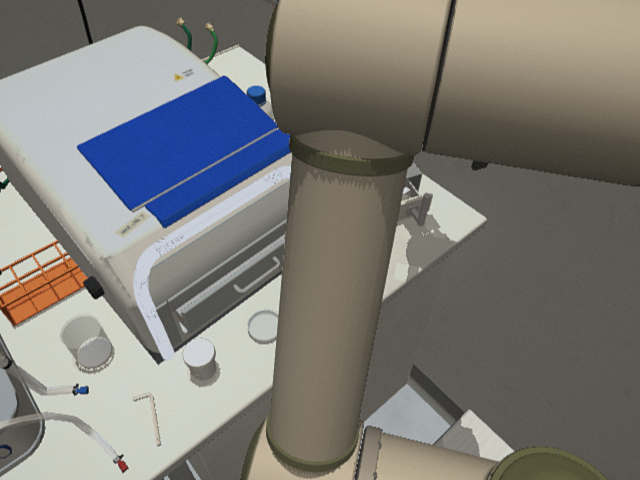

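```bash
python3 - <<'E'
import cv2
a=cv2.imread("pics/wrist2.png")[140:380,100:340]
cv2.imwrite("pics/w2z.png",cv2.resize(a,(600,600),interpolation=2))
E
```

```text
(no output)
```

View pics/w2z.png

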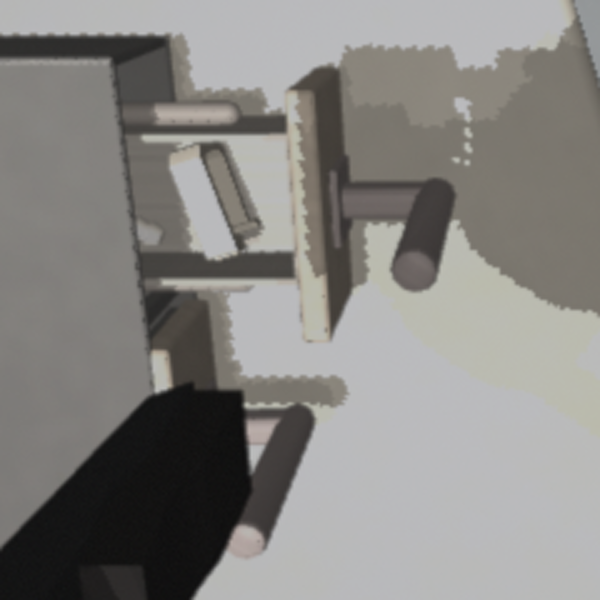

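```bash
python3 - <<'E'
from h import *
s=state(); R=Ro.from_euler('xyz',s['eef_rot']).as_matrix()
A=cast('wrist',(265.6,248.4),.108,s);B=cast('wrist',(198.8,356),.108,s)
c1=cast('wrist',(145.2,164),.06,s);c2=cast('wrist',(161.2,294),.06,s)
print(A,B,c1,c2,np.degrees(np.arctan2(*(c2-c1)[:2])))
print('t',s['t'],'to A', R.T@(A-s['tcp_pos']))
E
```

```text
[ 0.4479543  -0.36990773  0.108     ] [ 0.52863457 -0.30238303  0.108     ] [ 0.52369964 -0.45088302  0.06      ] [ 0.55941163 -0.34411518  0.06      ] 18.49419109693057
t 10.8 to A [-0.02019873 -0.03050263  0.13069443]
```

A is at (0.448, -0.370), B at (0.529, -0.302) and the yaw is -18.5°; all three views agree. Now I'll move over A, lower the gripper and close it.

Emit:
carry_out --plan "-.1 -.15 0 0 0 0 0; -.1 -.155 0 0 0 0 0; 0 0 .2 0 0 0 0; 0 0 .3 0 0 0 0; 0 0 .3 0 0 0 0; 0 0 .3 0 0 0 0; 0 0 .3 0 0 0 0; 0 0 .2 0 0 0 0; 0 0 .05 0 0 0 0; 0 0 0 0 0 0 .5; 0 0 0 0 0 0 .8; 0 0 0 0 0 0 1; 0 0 0 0 0 0 1; 0 0 0 0 0 0 1; 0 0 0 0 0 0 1; 0 0 0 0 0 0 1" --force 15

```text
t: 12.4
tcp_pos: [0.4484, -0.3701, 0.0738]
eef_rot: [-3.141, -0.0, -1.894]
contact_force: [-0.6, 0.0, -0.3]
grip_width: 0.0345
```

Emit:
carry_out --plan "0 0 0 0 0 0 1; 0 0 0 0 0 0 1; 0 0 0 0 0 0 1; 0 0 0 0 0 0 1; 0 0 0 0 0 0 1; 0 0 0 0 0 0 1"

```text
t: 13.0
tcp_pos: [0.4484, -0.3701, 0.0737]
eef_rot: [-3.142, -0.0, -1.895]
contact_force: [0.6, -0.4, -0.3]
grip_width: 0.0132
```

Emit:
carry_out --plan "0 -.05 0 0 0 0 1; 0 -.1 0 0 0 0 1; 0 -.1 0 0 0 0 1; 0 -.1 0 0 0 0 1; 0 -.1 0 0 0 0 1; 0 -.05 0 0 0 0 1; 0 0 0 0 0 0 1"

```text
t: 13.7
tcp_pos: [0.4965, -0.386, 0.0737]
eef_rot: [-3.141, -0.0, -1.894]
contact_force: [1.8, 0.4, 0.8]
grip_width: 0.0133
```

Emit:
carry_out --plan "0 -.03 0 0 0 0 1; 0 -.02 0 0 0 0 1; 0 0 0 0 0 0 1"

```text
t: 14.0
tcp_pos: [0.5007, -0.3875, 0.0737]
eef_rot: [-3.141, 0.0, -1.895]
contact_force: [0.5, 2.9, 0.4]
grip_width: 0.0134
```

Emit:
carry_out --plan "0 -.02 0 0 0 0 1; 0 0 0 0 0 0 1"

```text
t: 14.2
tcp_pos: [0.5024, -0.388, 0.0737]
eef_rot: [3.141, 0.0, -1.894]
contact_force: [-0.8, 2.6, 1.1]
grip_width: 0.0134
```

Emit:
carry_out --plan "0 -.02 0 0 0 0 1; 0 0 0 0 0 0 1"

```text
t: 14.4
tcp_pos: [0.5025, -0.3881, 0.0736]
eef_rot: [3.136, 0.001, -1.894]
contact_force: [-12.6, 7.3, 7.8]
grip_width: 0.0135
```

Emit:
carry_out --plan "0 -.02 0 0 0 0 1; 0 0 0 0 0 0 1"

```text
t: 14.6
tcp_pos: [0.5026, -0.3881, 0.0735]
eef_rot: [3.13, 0.002, -1.894]
contact_force: [-22.3, 12.0, 13.3]
grip_width: 0.0134
```

A hit its stop after about 57 mm: the force rose and there was no more travel. I'll ease off, release, rise and move over to B.

Emit:
carry_out --plan "0 .03 0 0 0 0 1; 0 0 0 0 0 0 .6; 0 0 0 0 0 0 .3; 0 0 0 0 0 0 0; 0 0 0 0 0 0 0; 0 0 0 0 0 0 0; 0 0 0 0 0 0 0"

```text
t: 15.3
tcp_pos: [0.5034, -0.3886, 0.0737]
eef_rot: [-3.142, -0.0, -1.894]
contact_force: [-0.6, -1.0, 0.2]
grip_width: 0.0593
```

Emit:
carry_out --plan "0 0 0 0 0 0 0; 0 0 0 0 0 0 0; 0 0 0 0 0 0 0; 0 0 -.2 0 0 0 0; 0 0 -.3 0 0 0 0; 0 0 -.3 0 0 0 0; 0 0 -.3 0 0 0 0"

```text
t: 16.0
tcp_pos: [0.5032, -0.3885, 0.185]
eef_rot: [3.142, 0.0, -1.895]
contact_force: [-0.7, -1.0, 0.5]
grip_width: 0.088
```

```bash
python3 - <<'E'
from h import *
s=state(); print(s['t'],s['joint_positions'],s['tcp_pos'],s['eef_rot'],s['grip_width'])
im=capture('wrist')[:,:,::-1]
cv2.imwrite("pics/w3.png",im)
E
```

```text
16.0 [-8.41344695e-01  5.99500141e-01  1.20720493e+00  8.05016004e-06
  1.33493783e+00  2.62402096e+00] [ 0.50324772 -0.38845393  0.1849635 ] [ 3.14155286e+00  3.16645494e-05 -1.89457121e+00] 0.08796789614144956
```

View pics/w3.png

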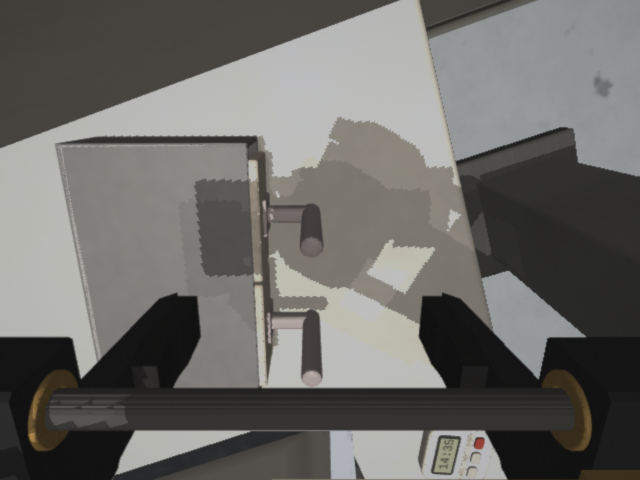

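Both fronts are flush. The post tops are at about (312,246) for A and (312,379) for B.

```bash
python3 - <<'E'
from h import *
s=state(); R=Ro.from_euler('xyz',s['eef_rot']).as_matrix()
for p in ((312,246),(312,379)):
    q=cast('wrist',p,.108,s); print(q,R.T@(q-s['tcp_pos']))
E
```

```text
[ 0.50314936 -0.38842034  0.108     ] [-0.00113738  0.00225524  0.08251873]
[ 0.53239068 -0.30028312  0.108     ] [-0.09399741  0.00255478  0.0821327 ]
```

Emit:
carry_out --plan "-.15 0 0 0 0 0 0; -.25 0 0 0 0 0 0; -.25 0 0 0 0 0 0; -.25 .01 0 0 0 0 0; 0 0 .15 0 0 0 0; 0 0 .2 0 0 0 0; 0 0 .2 0 0 0 0; 0 0 .2 0 0 0 0; 0 0 .2 0 0 0 0; 0 0 .1 0 0 0 0; 0 0 .05 0 0 0 0; 0 0 0 0 0 0 0"

```text
t: 17.25
tcp_pos: [0.531, -0.3025, 0.0733]
eef_rot: [3.141, 0.0, -1.894]
contact_force: [-0.2, 0.1, 0.4]
grip_width: 0.0884
```

Emit:
carry_out --plan "0 0 0 0 0 0 1; 0 0 0 0 0 0 1; 0 0 0 0 0 0 1; 0 0 0 0 0 0 1; 0 0 0 0 0 0 1; 0 0 0 0 0 0 1; 0 0 0 0 0 0 1; 0 0 0 0 0 0 1; 0 0 0 0 0 0 1; 0 0 0 0 0 0 1; 0 0 0 0 0 0 1; 0 0 0 0 0 0 1; 0 0 0 0 0 0 1" --force 20

```text
t: 18.55
tcp_pos: [0.5307, -0.3028, 0.0736]
eef_rot: [3.14, 0.0, -1.894]
contact_force: [-5.9, 1.4, 2.3]
grip_width: 0.0131
```

Gripped B. I'll pull 8 mm first to make sure the interlock has let go.

Emit:
carry_out --plan "0 .02 0 0 0 0 1; 0 .03 0 0 0 0 1; 0 .03 0 0 0 0 1; 0 0 0 0 0 0 1"

```text
t: 18.95
tcp_pos: [0.5231, -0.3003, 0.0737]
eef_rot: [3.141, 0.0, -1.895]
contact_force: [-1.5, -0.2, -1.2]
grip_width: 0.0129
```

Emit:
carry_out --plan "0 .05 0 0 0 0 1; 0 .1 0 0 0 0 1; 0 .1 0 0 0 0 1; 0 .1 0 0 0 0 1; 0 .1 0 0 0 0 1; 0 .05 0 0 0 0 1; 0 .03 0 0 0 0 1; 0 0 0 0 0 0 1"

```text
t: 19.75
tcp_pos: [0.4728, -0.2835, 0.0737]
eef_rot: [3.141, -0.0, -1.895]
contact_force: [-2.3, -2.5, -2.5]
grip_width: 0.0131
```

Emit:
carry_out --plan "0 .03 0 0 0 0 1; 0 .03 0 0 0 0 1; 0 0 0 0 0 0 1"

```text
t: 20.05
tcp_pos: [0.4672, -0.2816, 0.0737]
eef_rot: [3.141, -0.0, -1.894]
contact_force: [-2.0, -3.8, -1.8]
grip_width: 0.013
```

Travel so far is about 67 mm. I'll creep on to the stop.

Emit:
carry_out --plan "0 .03 0 0 0 0 1; 0 .01 0 0 0 0 1; 0 0 0 0 0 0 1"

```text
t: 20.35
tcp_pos: [0.4642, -0.2807, 0.0737]
eef_rot: [-3.14, -0.0, -1.895]
contact_force: [3.2, -5.3, -6.9]
grip_width: 0.0132
```

Emit:
carry_out --plan "0 .02 0 0 0 0 1; 0 .01 0 0 0 0 1; 0 0 0 0 0 0 1"

```text
t: 20.65
tcp_pos: [0.464, -0.2807, 0.0738]
eef_rot: [-3.132, -0.001, -1.895]
contact_force: [21.8, -9.0, -18.2]
grip_width: 0.013
```

B is at its stop: about 70 mm of travel, and the force rose to about 24 N. I'll ease off and release.

Emit:
carry_out --plan "0 -.03 0 0 0 0 1; 0 0 0 0 0 0 1; 0 0 0 0 0 0 .6; 0 0 0 0 0 0 .3; 0 0 0 0 0 0 0; 0 0 0 0 0 0 0; 0 0 0 0 0 0 0; 0 0 0 0 0 0 0; 0 0 0 0 0 0 0; 0 0 0 0 0 0 0; 0 0 0 0 0 0 0"

```text
t: 21.75
tcp_pos: [0.4637, -0.2803, 0.0737]
eef_rot: [3.142, 0.0, -1.895]
contact_force: [0.4, 0.6, 1.1]
grip_width: 0.0832
```

Emit:
carry_out --plan "0 0 -.2 0 0 0 0; 0 0 -.3 0 0 0 0; 0 0 -.3 0 0 0 0; 0 0 -.3 0 0 0 0; 0 0 -.2 0 0 0 0; .2 .2 0 0 0 0 0; .2 .2 0 0 0 0 0; 0 0 0 0 0 0 0; 0 0 0 0 0 0 0"

```text
t: 22.65
tcp_pos: [0.4131, -0.3056, 0.2039]
eef_rot: [-3.141, 0.0, -1.896]
contact_force: [0.3, -0.2, 0.9]
grip_width: 0.0878
```

```bash
python3 - <<'E'
from h import *
s=state(); print(s['t'],s['tcp_pos'],s['eef_rot'],s['grip_width'],s['contact_force'])
cv2.imwrite("pics/w4.png",capture('wrist')[:,:,::-1]);cv2.imwrite("pics/s4.png",capture('scene')[:,:,::-1])
E
```

```text
22.65 [ 0.41307041 -0.30561563  0.20385251] [-3.14126245e+00  7.96314843e-05 -1.89550539e+00] 0.08779218386376267 [ 0.34157823 -0.24594568  0.87307016]
```

View pics/w4.png

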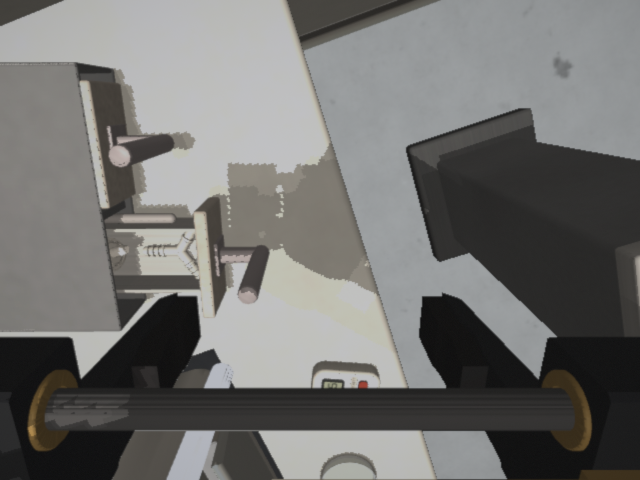

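View pics/s4.png

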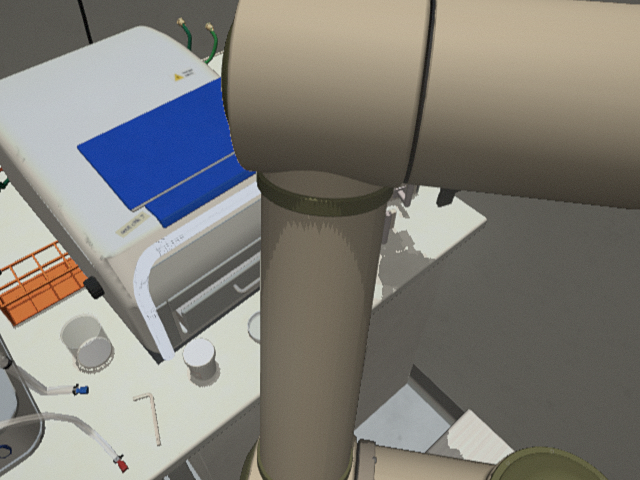

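```bash
python3 - <<'E'
from h import *
s=state()
A=cast('wrist',(120,155),.108,s);B=cast('wrist',(249,296),.108,s)
print(A,B,Ro.from_euler('z',18.5,degrees=True).apply(A-B))
sign_off()
E
```

```text
[ 0.50123178 -0.38732587  0.108     ] [ 0.46286937 -0.27916313  0.108     ] [ 0.07070052 -0.09040071  0.        ]
the job is handed in; nothing more can be done
```

I shut the open right-hand drawer first, then pulled the left-hand one out to its stop. I signed off at about 22.8 s, well inside the 43 s limit; signing off gave no verdict.

- **Drawer A (right, was open):** I gripped its pull and pushed it in about 57 mm. It stopped dead there at about 25 N along the push, and a wrist picture showed both fronts flush.
- **Drawer B (left, was shut):** I pulled 8 mm first to check that the interlock was free; it was. I then drew it out to its stop, 70 mm by the arm's own position, with the force rising to about 24 N along the pull.
- **Last check:** After release, the wrist camera put pull B 71 mm further out than pull A, with A still shut. The gripper was open and clear of everything.
- **Forces:** The highest wrist reading I saw was about 30 N, taken at the end of each move.
- **Bystanders:** The cup looked unmoved in the last scene picture. The arm hid most of the dish and the timer, so I only saw parts of them in the last pictures. No force reading suggested contact, but I did not re-measure their positions.

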